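Ground the probe circuit, eject the tested chip carrier and tray it

ROBOT

A 6-joint arm with a two-finger parallel gripper is mounted at the origin on the work surface. World frame = base frame: x ahead of the robot, y to its left, z up, the work surface at z = 0. Lengths are in m, angles in rad, forces in N, time in s.
With the tool pointing down it reaches from about 0.375 to 0.75 m from the base axis. Payload 9 kg.
Tool frame: the origin (TCP) lies at the centre of the arm's flange, where the gripper is bolted on; the fingertips stand 173 mm ahead of it and the grasp point (between the pads) lies 155 mm ahead of it (r.grip_depth is the distance from the TCP to the grasp point, in m); z points along the fingers, y is the line along which they close (so a half turn about z gives the same grasp; the last joint's range is limited). The gripper opens to 85 mm and grips with 20 to 120 N. Pads are 22 mm wide; open, the fingers measure 114 mm over their backs; the gripper's body (76 mm by 85 mm) begins 54 mm behind the grasp point. The pads swing forward as they close: fully open they stand 13 mm farther back than shut.
Start: joints at [-1.404, 0.104, 0.097, 1.564, 0, 1.353], TCP at [0.225, -0.556, 0.405] pointing down, gripper open.
Joint ranges: [-2.99, 2.99], [-0.84, 1.86], [-1.1, 1.16], [-1.84, 2.11], [-1.51, 1.56], [-3.14, 3.14]. Speed limits (rad/s): [2.22, 2.22, 2.57, 3.14, 3.14, 3.14].

INTERFACE

Orientations are given as a unit quaternion [w, x, y, z].
In Python, from plant import r gives the robot as it stands.
- The arm moves only by the shell command python3 -m jog 'ROWS' [FORCE]. ROWS is JSON, a list that holds one entry, the list of rows, each a list of 5 numbers: the shift along the tool's x, y, z in cm, then the turn about the tool's z in rad, then the finger opening in cm, from 0 to 8.54. A call has 1 to 10 rows; each row is the pose to reach, as a shift and turn from the pose commanded when the call began, along the tool's axes at that moment; what a row does not reach only later rows make up. A row lasts 1/10 s, in which the tool goes at most 50 mm and 8.59 degrees, less where a joint would pass 70% of its speed; a pose out of reach is approached as far as the arm can. A call with a gripper value outside its range is refused whole. The fingers move at their own pace and stop on an object; FORCE is the grip in N (left out, the last holds). Time passes only in rows, so rows that repeat a pose let the fingers close. It gives the time, the measured TCP pose, the force, the opening and the grip force at its end, in the units of the state.
- r.observe(): the state, without advancing time (a new reading comes with each control period).
- r.camera(name): name is "side" or "top"; returns a dict with "color" (384x512x3 uint8, red, green, blue), "fx", "fy", "cx", "cy" (pixels), "R" (3x3) and "t" (3): a world point X has camera coordinates R X + t. Camera axes: x right, y down, z forward; pixel columns grow to the right and rows downward; lengths in m; the calibration is good to about 2 mm. A picture is of the moment at which its call begins. There is no depth.
- r.close_job(): hands the job in; it is judged then, once.
The state is a dict: "clock": time; "q": joint angles; "qd": joint speeds; "joint_torque": joint torques, N m; "tcp_pos": TCP position; "tcp_rot": TCP orientation; "contact_force": force on the tool from outside, world axes, zero at the start; "torque": the same for the moment, N m; "gripper_width": opening from 0.0 (shut) to 1.0 (fully open); "finger_force": force on a finger pad.
Only numpy, scipy, OpenCV 4.12 (cv2) and the standard library are available. Lean on these libraries where they do the work, as an engineer would, in place of code of your own. Each camera call takes 0.05 s, during which the arm holds its last target. There are 200 camera calls.

TASK

The test of the blue chip carrier is over. First turn the selector knob on the switch box until its pointer clicks in at the green dot and leave it there; only then push the orange ejector slide of the test fixture all the way in so that the carrier comes out from under the clear cover, and let the slide spring back. Take the carrier out and lay it flat on the floor of the dark tray beside the white carrier, without dropping it or disturbing anything else on the table.

Things in the scene. Friction and masses are not known exactly. Their poses are not given: they have to be found in the camera images.
- switch_box: grey box 120 x 120 mm, 45 mm high, fixed; origin at the centre of its underside, z up. The selector knob stands at the centre of its top on a 6 mm high bezel of radius 34 mm. A white tick (OFF) and three coloured dots lie round the knob, 48 mm from its axis
- selector (a joint): angle of the selector knob (rad), growing clockwise seen from above; four spring detents at 0 (OFF, white tick), 0.5, 1.0 and 1.5; stops just past either end. It starts at or near OFF. About 0.07 N m to turn
- selector_grip (a point): point on the knob's upright axis at the height to grip, 82 mm above the table. The knob is a black bar 44 mm long, 14 mm thick, 32 mm high (top 7 mm above this point) on a round skirt of radius 24 mm; this frame's x runs along the bar, and its -x is the way the knob points (white line)
- selector_point (a point): point 48 mm from the knob's axis in the direction in which the knob points; it lies over a dot when the knob is set to that dot
- dot_green: green dot, 12 mm across, fixed on top of the switch box at one of the three detents 0.5, 1.0, 1.5 (the dots change places); origin at its centre
- dot_yellow: yellow dot, the same; not wanted
- dot_red: red dot, the same; not wanted
- fixture: grey steel test fixture, fixed; origin on the table under the centre of the covered channel; the carrier comes out to its -x. Body x = -33 to +100 mm, 76 wide, 30 high; on it, x = -33 to +33, a channel 39 wide with walls and a clear cover (top 49 above the table). In front a ledge, 22 wide, 30 high, x = -85 to -33, carries the carrier, out by 48 mm at full stroke, its sides free for fingers
- ejector (a joint): travel of the ejector slide (m): 0 at rest, 0.048 fully in, towards the fixture's -x; a spring of 2 N at the start and 7 N at the end pushes it back
- ejector_tab (a point): middle of the top edge of the rear face (the one to push) of the orange ejector tab, 67 mm above the table; at rest at fixture x = +90 mm; axes as the fixture's. The tab is 32 mm wide (y), 10 mm thick, its top 26 mm above the steel slide bar. Behind it is only the fixture's 30 mm high base, up to x = +100 mm. Moves with the slide
- carrier: blue chip carrier, a block 60 x 36 x 12 mm (x, y, z) of 60 g with a gold pad on top; origin at the centre of its underside. It starts under the clear cover, its underside 30 mm above the table, x along the fixture's x
- tray: dark open tray, fixed, 190 x 130 mm outside (x, y), walls 4 mm thick, rim 18 mm above the table, floor 4 mm above the table; origin on the table under its centre
- carrier_done: white finished carrier of the same size, lying in the tray about 46 mm from its centre towards the tray's +x, its length along the tray's x; leave it alone. Origin at the centre of its underside
- bottle: brown bottle, 54 mm across, 150 mm high, standing on the table; bystander, origin at the centre of its underside
- positioner: grey probe positioner block 70 x 60 mm, 105 mm high with the knob on its top; bystander, origin at the centre of its underside
- camera_tube: black camera tube, 48 mm across, 120 mm high, standing; bystander, origin at the centre of its underside
- objective: white objective lens, 40 mm across, 42 mm high, standing; bystander, origin at the centre of its underside
- screwdriver: yellow screwdriver lying on the table, 150 mm long along its x, 26 mm thick; bystander, origin under its middle
- tip_box: blue flat box 50 x 80 mm, 22 mm high; bystander, origin at the centre of its underside
There are look-alikes about, which are no part of the job. What is shaped like the switch_box but purple is not meant.

How it is judged:
On the way, in this order (a step that is already met when the one before it is completed fails the run):
1. the knob stands at the green dot (horizontal distance between selector_point and dot_green below 0.006 m), for 0.2 s.
2. the ejector is pushed at least 42 mm in and the carrier is out by at least 35 mm, the knob at green (horizontal distance between selector_point and dot_green below 0.006 m and value of joint ejector above 0.042 m and x of carrier in the frame of fixture below -0.035 m).
At the end, for the whole second after the job is handed in: the knob's pointer is within 6 mm of the green dot (0.125 rad), the ejector slide is back within 6 mm of rest, and the blue carrier lies at rest, upright and flat (within 0.1 rad and 3 mm) on the tray's floor (horizontal distance between selector_point and dot_green below 0.006 m and value of joint ejector below 0.006 m and x of carrier in the frame of tray between -0.091 and 0.091 m and y of carrier in the frame of tray between -0.061 and 0.061 m and z of carrier in the frame of tray below 0.007 m and angle between carrier's own z axis and vertical below 0.1 rad and linear speed of carrier below 0.02 m/s); the robot touches nothing.
It fails at once if the ejector is pushed more than 6 mm while the knob is not at the green dot (value of joint ejector above 0.006 m and not (horizontal distance between selector_point and dot_green below 0.008 m)).
It fails at once if the carrier is dropped: it moves faster than 0.7 m/s (a fall of some 25 mm) with no finger on it (linear speed of carrier above 0.7 m/s and contact force between carrier and the fingers below 0.05 N).
It fails at once if a bystander is moved by more than 20 mm (distance of any of bottle, positioner, camera_tube, objective, screwdriver, tip_box, carrier_done from where it was at the start of the episode above 0.02 m).
It also fails if it takes over 72 s, if anything falls off the work surface, if the arm or the gripper's body presses on something with over 40 N, if the wrist force passes 120 N, or if a joint passes its speed limit or range.

## Working session

There is one attempt and no reset: what is moved stays moved. The work goes in short steps, Python scripts to look and compute and a shell command to move; the robot and the scene stay as the last step left them, time stands still between calls to the robot, and variables do not carry over. Pictures are saved under pics/ and viewed, at most 10 in all, crops included, and the job is handed in when it is done.

```bash
mkdir -p pics; ls
python3 - <<'E'
from plant import r
import cv2,numpy as np
for n in("top","side"):
    c=r.camera(n); cv2.imwrite(f"pics/{n}0.png",c["color"][:,:,::-1])
    print(n,c["fx"],c["fy"],c["cx"],c["cy"],np.round(c["R"],3).tolist(),np.round(c["t"],3).tolist())
print(r.observe(), r.grip_depth)
E
```

```text
pics
top 433.9416963365996 433.9416963365996 251.5772577953366 190.57553888554028 [[0.028, -1.0, 0.014], [-0.991, -0.029, -0.127], [0.127, -0.01, -0.992]] [-0.131, 0.571, 1.306]
side 482.78001928649616 482.78001928649616 260.1906588598379 199.73283706271255 [[-0.887, -0.462, 0.015], [-0.264, 0.48, -0.837], [0.38, -0.746, -0.547]] [0.45, 0.28, 1.268]
{'clock': 0.1, 'q': array([-1.40370660e+00,  1.04626748e-01,  9.65391906e-02,  1.56390896e+00,
        1.25115004e-05,  1.35310033e+00]), 'qd': array([-0.00175626, -0.00139671,  0.0022346 , -0.00116565,  0.00182407,
       -0.00055637]), 'joint_torque': array([ 7.07448999e-03, -5.58204031e+01,  5.04721427e+01,  1.28927518e-02,
       -2.07132175e-04, -1.77851504e-06]), 'tcp_pos': array([ 0.22521174, -0.55602029,  0.40400316]), 'tcp_rot': array([-5.99742735e-04,  9.81549335e-01,  1.91208114e-01,  2.14363631e-05]), 'contact_force': array([ 0.26430519,  0.39336106, -0.42591339]), 'torque': array([-0.00836471, -0.01273398,  0.02071459]), 'finger_force': 0.0, 'gripper_width': 0.9986169796692019} 0.1547
```

View pics/top0.png

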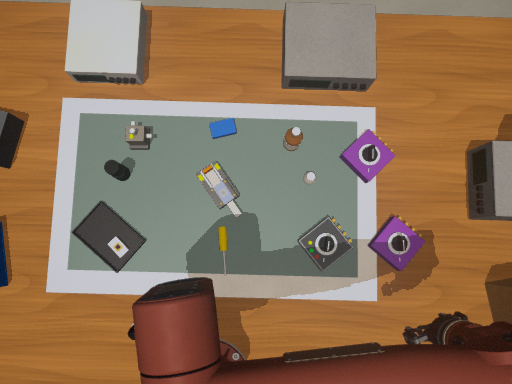

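View pics/side0.png

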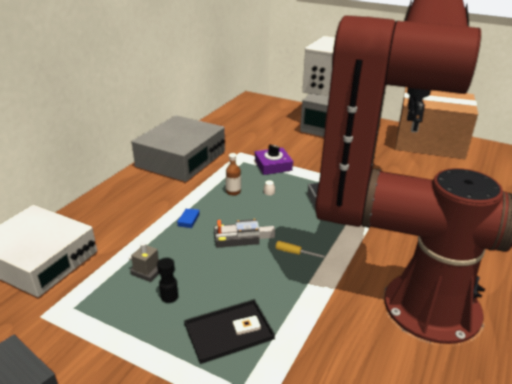

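The top view shows three knob boxes: grey at (325,243), purple at (368,156) and purple at (398,242). The grey one fits because purple is excluded. The fixture is at (218,188) with its orange tab towards (210,170), and the tray is at (110,237). I'll confirm in an enlarged crop.

Run:
```python
import cv2,numpy as np
a=cv2.imread("pics/top0.png")
f=lambda x,y,w,h:cv2.resize(a[y:y+h,x:x+w],None,fx=6,fy=6,interpolation=cv2.INTER_CUBIC)
cv2.imwrite("pics/crop1.png",np.hstack([f(292,208,66,70),f(188,153,64,70)]))
```

```text
(no output)
```

View pics/crop1.png

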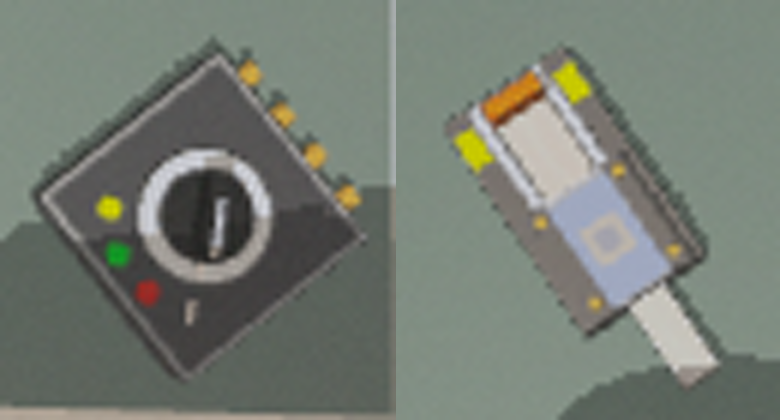

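The crop confirms the grey box. Going clockwise from the white tick come red, green and yellow, so green is at detent 1.0 and the knob is near OFF. The fixture's tab is at the upper left and its ledge at the lower right, with the carrier under the cover.

```bash
cat > h.py <<'E'
import cv2,numpy as np
from plant import r
def ray(c,uv,z):
    R,t=np.array(c["R"]),np.array(c["t"]); o=-R.T@t
    uv=np.atleast_2d(uv).astype(float)
    d=np.c_[(uv[:,0]-c["cx"])/c["fx"],(uv[:,1]-c["cy"])/c["fy"],np.ones(len(uv))]@R
    return o+d*((z-o[2])/d[:,2])[:,None]
def blobs(img,lo,hi,box,amin=4):
    x,y,w,h=box; k=cv2.cvtColor(img[y:y+h,x:x+w],cv2.COLOR_RGB2HSV)
    m=cv2.inRange(k,np.array(lo),np.array(hi))
    n,_,s,ce=cv2.connectedComponentsWithStats(m)
    return [(ce[i]+[x,y],s[i,4]) for i in range(1,n) if s[i,4]>=amin],m
def mr(m,box):
    c=max(cv2.findContours(m,cv2.RETR_EXTERNAL,cv2.CHAIN_APPROX_NONE)[0],key=cv2.contourArea)
    return cv2.minAreaRect((c+[box[0],box[1]]).astype(np.float32))
E
python3 - <<'E'
from h import *
from scipy.optimize import least_squares
c=r.camera("top"); im=c["color"]; B=(292,208,66,70); P=[]
for n,lo,hi in(("red",(0,120,90),(8,255,255)),("green",(45,100,60),(80,255,255)),("yellow",(26,120,110),(36,255,255))):
    b,_=blobs(im,lo,hi,B); print(n,[(x.round(1),a) for x,a in b]); b=max(b,key=lambda q:q[1]); P.append(ray(c,b[0],.045)[0,:2])
P=np.array(P); print(P.round(4))
f=least_squares(lambda v:np.r_[(np.array([[v[0]+.048*np.cos(v[2]-.5*k),v[1]+.048*np.sin(v[2]-.5*k)] for k in(1,2,3)])-P).ravel()],[*P.mean(0)+[0,-.05],3.5])
print("knob centre,off angle",f.x.round(4),"res",f.fun.round(4))
print("bezel guess via crop", ray(c,(292+205/6,208+215/6),.051).round(4), "knobtop",ray(c,(292+207/6,208+215/6),.06).round(4))
g=cv2.cvtColor(im,cv2.COLOR_RGB2HSV)
F=(188,153,64,70)
for n,lo,hi in(("orange",(8,180,100),(17,255,255)),("yel",(28,150,120),(34,255,255))):
    b,m=blobs(im,lo,hi,F); print(n,[(x.round(1),a) for x,a in b])
    if n=="orange": q=mr(m,F); print(q); print(ray(c,q[0],.067).round(4), ray(c,cv2.boxPoints(q),.067)[:,:2].round(4))
# crop-picked points: ledge end z=.03
print("ledge end",ray(c,[(188+(690-396)/6,153+373/6)],.03).round(4),"pad",ray(c,[(188+(608-396)/6,153+240/6)],.042).round(4))
T=(65,190,90,90); k=im[190:280,65:155].max(2); m=(k<60).astype(np.uint8)*255
m=cv2.morphologyEx(m,cv2.MORPH_CLOSE,np.ones((15,15)))
q=mr(m,T); print("tray",q,ray(c,q[0],.018).round(4),ray(c,cv2.boxPoints(q),.018)[:,:2].round(4).tolist())
m=((k>150)*255).astype(np.uint8); q=mr(cv2.morphologyEx(m[25:80,25:80],cv2.MORPH_CLOSE,np.ones((7,7))),(90,215)); print("white",q,ray(c,q[0],.016).round(4),ray(c,cv2.boxPoints(q),.016)[:,:2].round(4).tolist())
for n,p,z in(("bottle",(293,138),.075),("screwdriver",(223,240),.013),("objective",(310,177),.04),("tube",(118,170),.06),("tip",(222,128),.02),("posit",(138,135),.05)): print(n,ray(c,p,z).round(3))
E
```

```text
red [(array([316.2, 256.3]), np.int32(12))]
green [(array([311.2, 249.9]), np.int32(16))]
yellow [(array([309.7, 242.2]), np.int32(12))]
[[ 0.3793 -0.3159]
 [ 0.3983 -0.3005]
 [ 0.4211 -0.2955]]
knob centre,off angle [ 0.4189 -0.3436  3.0236] res [ 0.0004  0.0001 -0.0004  0.0001  0.     -0.0002]
bezel guess via crop [[ 0.4177 -0.3446  0.051 ]] knobtop [[ 0.4176 -0.3439  0.06  ]]
orange [(array([208.3, 167.8]), np.int32(13))]
((208.00001525878906, 168.0), (2.8284268379211426, 7.071067810058594), 45.0)
[[0.6365 0.0201 0.067 ]] [[0.6315 0.0305]
 [0.6474 0.016 ]
 [0.6414 0.0096]
 [0.6256 0.0242]]
yel [(array([216.8, 166.5]), np.int32(20)), (array([200.5, 177.5]), np.int32(20))]
ledge end [[ 0.4981 -0.0719  0.03  ]] pad [[ 0.5643 -0.0279  0.042 ]]
tray ((105.36293029785156, 236.01937866210938), (65.91265106201172, 47.294952392578125), 41.3477783203125) [[0.4228 0.3321 0.018 ]] [[0.4316, 0.4569], [0.5445, 0.3691], [0.414, 0.2073], [0.3038, 0.2959]]
white ((117.5, 246.50001525878906), (18.384777069091797, 11.31370735168457), 45.0) [[0.3918 0.2932 0.016 ]] [[0.3985, 0.326], [0.4237, 0.3031], [0.3851, 0.2605], [0.36, 0.2834]]
bottle [[ 0.736 -0.237  0.075]]
screwdriver [[ 0.421 -0.031  0.013]]
objective [[ 0.623 -0.295  0.04 ]]
tube [[0.623 0.294 0.06 ]]
tip [[ 0.776 -0.015  0.02 ]]
posit [[0.737 0.243 0.05 ]]
```

```bash
python3 -m jog '[[[4,-2,0,-0.15,8.5],[8,-4,0,-0.3,8.5],[12,-6,0,-0.45,8.5],[16,-8,0,-0.6,8.5],[20,-10,2,-0.75,8.5],[24,-11.5,4,-0.9,8.5],[25.9,-12.4,6,-1.04,8.5],[25.9,-12.4,6,-1.18,8.5],[25.9,-12.4,6,-1.32,8.5],[25.9,-12.4,6,-1.32,8.5]]]' 30
python3 -m jog '[[[0,0,0,-0.14,4],[0,0,0,-0.28,4],[0,0,0,-0.42,4],[0,0,0,-0.56,4],[0,0,0,-0.7,4],[0,0,0,-0.84,4],[0,0,0,-0.98,4],[0,0,0,-1.12,4],[0,0,0,-1.32,4],[0,0,0,-1.32,4]]]'
cat >> h.py <<'E'
from scipy.spatial.transform import Rotation as Ro
def tool(): 
    s=r.observe(); return s["tcp_pos"],Ro.from_quat(np.roll(s["tcp_rot"],-1)).as_matrix()
def to(xy,z,ang):   # cm shift in tool axes; z of TCP; tool-x heading ang
    p,R=tool(); d=R.T@(np.array([*xy,z])-p); y=np.arctan2(R[1,0],R[0,0])
    print("shift cm",(d*100).round(2),"turn",round(float((y-ang+np.pi)%(2*np.pi)-np.pi),3),"tcp",p.round(4),"q6",r.observe()["q"][5].round(2))
E
python3 -c "
from h import *
to((.4185,-.344),.2367,3.0236)"
```

```text
clock: 1.15
tcp_pos: [0.4188, -0.3437, 0.3443]
tcp_rot: [-0.0, 0.657, 0.754, 0.0]
contact_force: [-0.2, -0.4, 0.0]
gripper_width: 0.998
finger_force: 0.0
clock: 2.15
tcp_pos: [0.4186, -0.3442, 0.3447]
tcp_rot: [-0.0, 0.058, 0.998, -0.0]
contact_force: [0.4, -0.1, 1.2]
gripper_width: 0.472
finger_force: 0.0
shift cm [1.00e-02 2.00e-02 1.08e+01] turn 0.001 tcp [ 0.4186 -0.3442  0.3447] q6 -0.81
```

```bash
python3 -m jog '[[[0,0,3,0,4.5],[0,0,6,0,4.5],[0,0,9,0,4.5],[0,0,10,0,4.5],[0,0,10.8,0,4.5],[0,0,10.8,0,4.5]]]' 
python3 -m jog '[[[0,0,0,0,0],[0,0,0,0,0],[0,0,0,0,0],[0,0,0,0,0],[0,0,0,0,0]]]' 30
```

```text
clock: 2.75
tcp_pos: [0.4187, -0.3441, 0.2368]
tcp_rot: [-0.0, 0.059, 0.998, 0.0]
contact_force: [-0.3, -0.5, 1.2]
gripper_width: 0.534
finger_force: 0.0
clock: 3.25
tcp_pos: [0.4193, -0.3429, 0.2384]
tcp_rot: [0.001, 0.058, 0.998, 0.001]
contact_force: [-0.2, 11.4, 10.7]
gripper_width: 0.157
finger_force: 31.6
```

```bash
python3 -m jog '[[[0,0.12,-0.2,0.1,0],[0,0.12,-0.2,0.2,0],[0,0.12,-0.2,0.3,0],[0,0.12,-0.2,0.4,0],[0,0.12,-0.2,0.5,0],[0,0.12,-0.2,0.6,0],[0,0.12,-0.2,0.7,0],[0,0.12,-0.2,0.8,0],[0,0.12,-0.2,0.9,0],[0,0.12,-0.2,1.0,0]]]' 
python3 -m jog '[[[0,0,0,0.02,0],[0,0,0,0.02,0],[0,0,0,0.02,1.5],[0,0,0,0,2],[0,0,0,0,3],[0,0,0,0,4],[0,0,-4,0,4.5],[0,0,-8,0,4.5],[0,0,-12,0,4.5]]]'
python3 - <<'E'
from h import *
to((.4185,-.344),.2367,2.0236)
E
```

```text
clock: 4.25
tcp_pos: [0.4195, -0.3419, 0.2387]
tcp_rot: [0.0, 0.531, 0.847, 0.002]
contact_force: [7.6, 4.3, -6.4]
gripper_width: 0.159
finger_force: 31.8
clock: 5.15
tcp_pos: [0.4186, -0.3427, 0.3603]
tcp_rot: [0.0, 0.53, 0.848, -0.0]
contact_force: [-0.1, -0.2, 1.1]
gripper_width: 0.525
finger_force: 0.0
shift cm [-0.11 -0.06 12.36] turn 0.001 tcp [ 0.4186 -0.3427  0.3603] q6 0.19
```

Run:
```python
from h import *
to((.671,.0435),.36,.59+np.pi)
```

```text
shift cm [2.366e+01 3.961e+01 2.000e-02] turn -1.707 tcp [ 0.4186 -0.3427  0.3603] q6 0.19
```

```bash
python3 -m jog '[[[2.4,4,0,-0.14,0],[4.8,8,0,-0.28,0],[7.2,12,0,-0.42,0],[9.6,16,0,-0.56,0],[12,20,0,-0.7,0],[14.4,24,0,-0.84,0],[16.8,28,0,-0.98,0],[19.2,32,0,-1.12,0],[21.6,36,0,-1.26,0],[23.7,39.6,0,-1.4,0]]]' 30
python3 -m jog '[[[0,0,0,-0.14,0],[0,0,0,-0.3,0],[0,0,0,-0.3,0]]]'
python3 - <<'E'
from h import *
to((.671,.0435),.36,.59+np.pi)
a=r.camera("top")["color"][:,:,::-1]
s=r.camera("side")["color"][:,:,::-1]
f=lambda a,x,y,w,h,k=6:cv2.resize(a[y:y+h,x:x+w],None,fx=k,fy=k,interpolation=cv2.INTER_CUBIC)
cv2.imwrite("pics/c2.png",np.hstack([f(a,292,208,66,70),f(s,200,205,64,70)]))
E
```

```text
clock: 6.15
tcp_pos: [0.6717, 0.0459, 0.359]
tcp_rot: [0.0, -0.144, 0.99, -0.0]
contact_force: [0.0, -1.0, 0.1]
gripper_width: 0.004
finger_force: 0.0
clock: 6.45
tcp_pos: [0.671, 0.0441, 0.3586]
tcp_rot: [-0.0, -0.289, 0.957, -0.0]
contact_force: [0.5, 0.1, 0.7]
gripper_width: 0.004
finger_force: 0.0
shift cm [ 0.03 -0.05 -0.14] turn -0.004 tcp [0.671  0.0441 0.3586] q6 -0.71
```

View pics/c2.png

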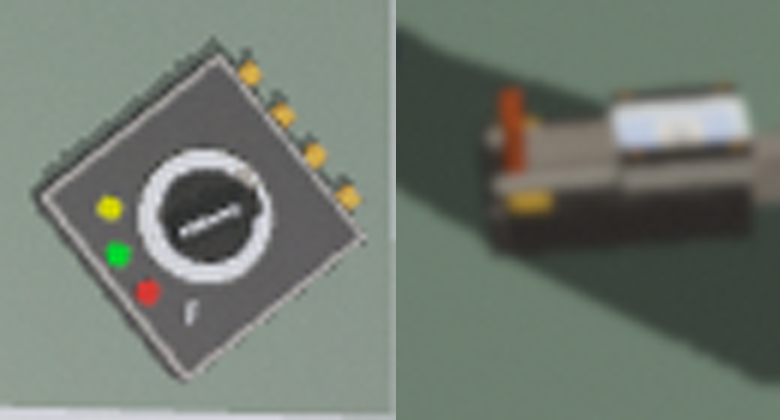

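The white line runs from crop (240,208) to (180,233) and points at the green dot at (119,255). I'll check that in numbers and refine the fixture pose.

Run:
```python
from h import *
c=r.camera("top"); im=c["color"]
B=(315,233,22,22); k=im[233:255,315:337].min(2).astype(float)
# white line inside knob
x,y=316,236; sub=im[y:y+20,x:x+20].min(2); yy,xx=np.mgrid[0:20,0:20]
w=(sub>110)&((xx+x-326.5)**2+(yy+y-243.5)**2<49)
pts=np.c_[xx[w]+x,yy[w]+y].astype(float); W=ray(c,pts,.089)[:,:2]
d=np.linalg.svd(W-W.mean(0))[2][0]; d*=-np.sign(d[0]); print(len(W),"mean",W.mean(0).round(4),"angle",np.arctan2(d[1],d[0]).round(3),"want 2.024")
# dots again
P=[]
for lo,hi in(((0,120,90),(8,255,255)),((45,100,60),(80,255,255)),((26,120,110),(36,255,255))):
    b,_=blobs(im,lo,hi,(292,208,66,70)); P.append(ray(c,max(b,key=lambda q:q[1])[0],.045)[0,:2])
print(np.round(P,4))
# fixture: gold screws & orange
F=(188,153,64,70)
s=r.camera("side"); b,m=blobs(s["color"],(4,150,80),(14,255,255),(205,210,40,35)); print([(q.round(1),a) for q,a in b])
ys,xs=np.nonzero(m); print(xs.min()+205,xs.max()+205,ys.min()+210,ys.max()+210)
for q,a in b: 
    for z in(.054,): print("tab centre",ray(s,q,z).round(4))
```

```text
18 mean [ 0.416  -0.3381] angle 2.017 want 2.024
[[ 0.3793 -0.3159]
 [ 0.3979 -0.3005]
 [ 0.4211 -0.2955]]
[(array([219. , 225.8]), np.int32(42))]
217 221 220 232
tab centre [[0.6363 0.0246 0.054 ]]
```

```bash
python3 -m jog '[[[0,0,4,0,0],[0,0,8,0,0],[0,0,12,0,0],[0,0,13.8,0,0],[0,0,13.8,0,0],[0.8,0,13.8,0,0],[1.6,0,13.8,0,0],[2.2,0,13.8,0,0],[2.8,0,13.8,0,0],[2.8,0,13.8,0,0]]]'
```

```text
clock: 7.65
tcp_pos: [0.6476, 0.0279, 0.2221]
tcp_rot: [0.001, -0.287, 0.958, -0.001]
contact_force: [2.2, 0.3, 1.7]
gripper_width: 0.001
finger_force: 1.1
```

```bash
python3 -m jog '[[[0.5,0,0,0,0],[1,0,0,0,0],[1.5,0,0,0,0],[2,0,0,0,0],[2.5,0,0,0,0],[3,0,0,0,0],[3.4,0,0,0,0],[3.8,0,0,0,0],[4.1,0,0,0,0],[4.1,0,0,0,0]]]'
```

```text
clock: 8.65
tcp_pos: [0.6137, 0.0054, 0.2213]
tcp_rot: [0.001, -0.287, 0.958, -0.001]
contact_force: [8.3, 0.7, 1.3]
gripper_width: -0.003
finger_force: 3.2
```

```bash
python3 -m jog '[[[0.2,0,0,0,0],[0.4,0,0,0,0],[0.6,0,0,0,0],[0.6,0,0,0,0]]]'
python3 - <<'E'
from h import *
c=r.camera("top"); s=r.camera("side")
f=lambda a,x,y,w,h,k=6:cv2.resize(a[y:y+h,x:x+w,::-1],None,fx=k,fy=k,interpolation=cv2.INTER_CUBIC)
cv2.imwrite("pics/c3.png",np.hstack([f(c["color"],188,153,64,70),f(s["color"],205,205,66,70)]))
E
```

```text
clock: 9.05
tcp_pos: [0.6106, 0.0033, 0.2215]
tcp_rot: [0.005, -0.288, 0.958, 0.0]
contact_force: [23.6, 10.1, -7.7]
gripper_width: 0.002
finger_force: 12.5
```

View pics/c3.png

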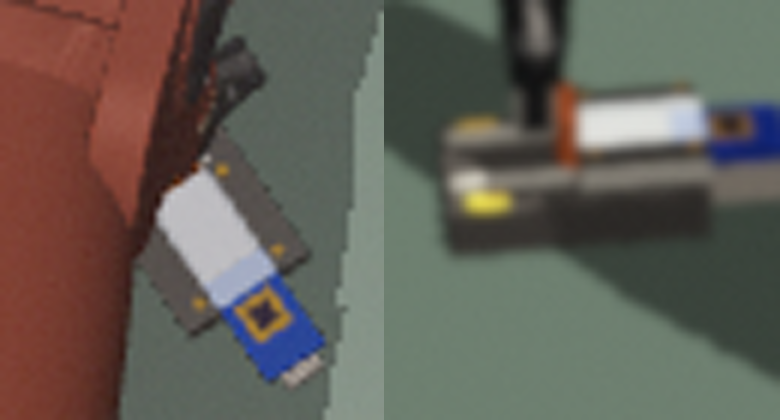

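The force rose at the stop. The carrier is out on the ledge, gold pad at crop (264,313), about (232,205) in the full top view. I'm backing off now.

```bash
python3 -m jog '[[[-0.6,0,0,0,0],[-1.4,0,0,0,0],[-2.2,0,0,0,0],[-3,0,0,0,0],[-3.8,0,0,0,0],[-4.6,0,0,0,0],[-5.6,0,0,0,0],[-6.8,0,0,0,0],[-6.8,0,-5,0,2],[-6.8,0,-10,0,5.5]]]'
python3 - <<'E'
from h import *
c=r.camera("top"); F=(188,153,70,70)
b,m=blobs(c["color"],(105,150,60),(125,255,255),F); 
ys,xs=np.nonzero(m); h=cv2.convexHull(np.c_[xs,ys].astype(np.int32)); print(len(xs),"hull area",cv2.contourArea(h))
q=cv2.minAreaRect(h.astype(np.float32)+[188,153] if 0 else (h+[188,153]).astype(np.float32)); print(q)
bp=ray(c,cv2.boxPoints(q),.042)[:,:2]; print(bp.round(4).tolist(), bp.mean(0).round(4))
u=np.array([np.cos(.59),np.sin(.59)]);v=np.array([-u[1],u[0]]); o=np.array([.566,-.025])
print("fixture-frame corners mm",(np.c_[(bp-o)@u,(bp-o)@v]*1000).round(1).tolist())
g,_=blobs(c["color"],(12,120,120),(24,255,255),(222,195,20,20)); print([(x.round(1),a) for x,a in g])
for z in((.2,)): to(o-.053*u,.30,.59+np.pi)
E
```

```text
clock: 10.15
tcp_pos: [0.664, 0.0403, 0.3188]
tcp_rot: [-0.003, -0.288, 0.958, 0.001]
contact_force: [0.9, 0.2, 0.6]
gripper_width: 0.332
finger_force: 0.0
94 hull area 147.5
((233.07688903808594, 207.11538696289062), (13.590153694152832, 11.094003677368164), 56.30992889404297)
[[0.5288, -0.0334], [0.5486, -0.0611], [0.5144, -0.0853], [0.4947, -0.0577]] [ 0.5216 -0.0594]
fixture-frame corners mm [[-35.6, 13.8], [-34.5, -20.3], [-76.4, -21.4], [-77.4, 12.5]]
[(array([231.3, 204.8]), np.int32(27))]
shift cm [17.22  0.06  2.97] turn -0.007 tcp [0.6658 0.04   0.3304] q6 -0.72
```

```bash
python3 -m jog '[[[4,0,0,0.0,5.5],[8,0,0,0,5.5],[12,0,0,0,5.5],[16,0,0,0,5.5],[17.5,0.3,0,0,5.5],[17.5,0.3,0,0,5.5],[17.5,0.3,0,0,5.5],[17.5,0.3,0,0,5.5]]]' 25
python3 - <<'E'
from h import *
u=np.array([np.cos(.59),np.sin(.59)]);v=np.array([-u[1],u[0]]); o=np.array([.566,-.025])
to(o-.058*u-.0025*v,.2005,.60+np.pi)
c=r.camera("top")
s=r.camera("side")
b,m=blobs(s["color"],(4,150,80),(14,255,255),(205,210,40,35)); print("orange side",[(q.round(1),a) for q,a in b])
E
```

```text
clock: 11.0
tcp_pos: [0.5179, -0.0535, 0.3204]
tcp_rot: [-0.0, -0.288, 0.958, 0.0]
contact_force: [0.4, -0.6, -0.4]
gripper_width: 0.647
finger_force: 0.0
shift cm [ 0.21 -0.56 11.99] turn -0.016 tcp [ 0.5179 -0.0535  0.3204] q6 -0.94
orange side [(array([218.8, 225.7]), np.int32(32))]
```

```bash
python3 -m jog '[[[0.2,-0.56,3,-0.01,5.5],[0.2,-0.56,6,-0.01,5.5],[0.2,-0.56,9,-0.01,5.5],[0.2,-0.56,11,-0.01,5.5],[0.2,-0.56,12,-0.01,5.5],[0.2,-0.56,12,-0.01,5.5]]]'
python3 -m jog '[[[0,0,0,0,3],[0,0,0,0,3],[0,0,0,0,3],[0,0,0,0,3],[0,0,0,0,3],[0,0,0,0,3]]]' 25
```

```text
clock: 11.7
tcp_pos: [0.5184, -0.0592, 0.1994]
tcp_rot: [-0.001, -0.293, 0.956, 0.001]
contact_force: [0.5, 1.1, -0.4]
gripper_width: 0.644
finger_force: 0.0
clock: 12.3
tcp_pos: [0.5193, -0.0599, 0.2021]
tcp_rot: [0.001, -0.292, 0.956, -0.001]
contact_force: [-0.1, 0.2, 6.5]
gripper_width: 0.41
finger_force: 26.2
```

```bash
python3 -m jog '[[[0.5,0,0,0,2.5],[1,0,0,0,2.5],[1.5,0,0,0,2.5],[2.2,0,0,0,2.5],[3,0,0,0,2.5],[3,0,-1,0,2.5],[3,0,-3,0,2.5],[3,0,-6,0,2.5],[3,0,-9,0,2.5],[3,0,-9,0,2.5]]]' 30
python3 - <<'E'
from h import *
c=r.camera("top"); s=r.camera("side")
f=lambda a,x,y,w,h,k:cv2.resize(a[y:y+h,x:x+w,::-1],None,fx=k,fy=k,interpolation=cv2.INTER_CUBIC)
cv2.imwrite("pics/c4.png",np.hstack([f(c["color"],68,195,80,80,5),f(s["color"],190,195,80,80,5)]))
# tray from this free view
im=c["color"]; k=im[190:280,65:155].max(2); m=((k<50)*255).astype(np.uint8)
m=cv2.morphologyEx(cv2.morphologyEx(m,cv2.MORPH_CLOSE,np.ones((9,9))),cv2.MORPH_OPEN,np.ones((3,3)))
q=mr(m,(65,190)); bp=ray(c,cv2.boxPoints(q),.018)[:,:2]; print(q,bp.round(3).tolist(),bp.mean(0).round(4))
E
```

```text
clock: 13.3
tcp_pos: [0.495, -0.0768, 0.2956]
tcp_rot: [0.002, -0.292, 0.956, -0.002]
contact_force: [0.5, -0.3, -0.2]
gripper_width: 0.413
finger_force: 30.1
((76.5, 231.5), (9.0, 5.0), 90.0) [[0.448, 0.43], [0.448, 0.415], [0.421, 0.413], [0.42, 0.428]] [0.4341 0.4217]
```

View pics/c4.png

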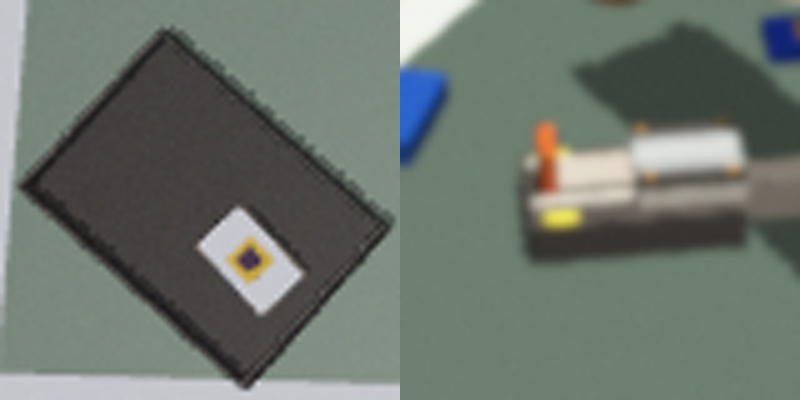

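The picture shows the tray corners at crop (165,32), (390,225), (245,385) and (25,187), and the white carrier's pad at (250,260). The blue carrier is in the gripper at upper right of the side crop, and the orange slide is back at rest.

Run:
```python
from h import *
c=r.camera("top")
k=ray(c,np.array([(165,32),(390,225),(245,385),(25,187)])/5+[68,195],.018)[:,:2]; ctr=k.mean(0)
w=ray(c,np.array([[250,260]])/5+[68,195],.016)[0,:2]
e=k[1]-k[0]+k[2]-k[3]; th=np.arctan2(e[1],e[0]); x=np.array([np.cos(th),np.sin(th)]); y=np.array([-x[1],x[0]])
print(k.round(3).tolist(),ctr.round(4),"th",th.round(3),"len",np.linalg.norm(k[1]-k[0]).round(3),np.linalg.norm(k[2]-k[1]).round(3),"white in tray",((w-ctr)@x).round(4),((w-ctr)@y).round(4))
to(ctr-.036*x,.24,th)
```

```text
[[0.53, 0.353], [0.414, 0.206], [0.315, 0.289], [0.431, 0.432]] [0.4223 0.3202] th -2.245 len 0.187 0.129 white in tray 0.0424 -0.0072
shift cm [-19.69  37.94   5.04] turn -0.303 tcp [ 0.4937 -0.0763  0.2903] q6 -1.01
```

```bash
python3 -m jog '[[[-1,2,0,-0.02,2.5],[-3,6,0,-0.05,2.5],[-5.2,10,0,-0.09,2.5],[-7.3,14,0,-0.13,2.5],[-9.4,18,0,-0.17,2.5],[-11.5,22,0,-0.2,2.5],[-13.6,26,0,-0.24,2.5],[-15.6,30,0,-0.27,2.5],[-17.7,34,0,-0.3,2.5],[-19.7,37.9,0,-0.3,2.5]]]'
python3 -m jog '[[[0,0,0,0,2.5],[0,0,0,0,2.5]]]'
python3 - <<'E'
from h import *
x=np.array([np.cos(-2.245),np.sin(-2.245)]); to(np.array([.4223,.3202])-.036*x,.1775,-2.245)
s=r.camera("side"); b,m=blobs(s["color"],(105,150,50),(125,255,255),(150,200,130,140)); print([(q.round(1),a) for q,a in b])
k=s["color"][200:390,130:320,::-1]; cv2.imwrite("pics/c5.png",cv2.resize(k,None,fx=3,fy=3,interpolation=cv2.INTER_CUBIC))
E
```

```text
clock: 14.45
tcp_pos: [0.4441, 0.3497, 0.289]
tcp_rot: [-0.001, -0.432, 0.902, -0.0]
contact_force: [1.3, -0.8, 0.6]
gripper_width: 0.413
finger_force: 30.1
clock: 14.65
tcp_pos: [0.4444, 0.3485, 0.289]
tcp_rot: [-0.001, -0.433, 0.901, -0.0]
contact_force: [0.7, -1.4, -1.4]
gripper_width: 0.414
finger_force: 30.2
shift cm [-0.04 -0.05 11.15] turn -0.001 tcp [0.4444 0.3485 0.289 ] q6 -0.46
[(array([185.7, 219.6]), np.int32(176)), (array([210.8, 292.2]), np.int32(4)), (array([203.3, 303.2]), np.int32(154)), (array([224.6, 299.8]), np.int32(5))]
```

View pics/c5.png

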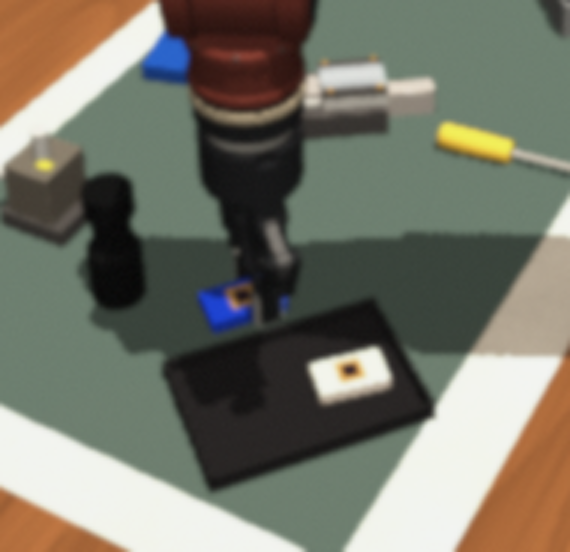

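The carrier, at crop (235,305), is held level over the free half of the tray. I'll lower it slowly.

```bash
python3 -m jog '[[[0,0,2,0,2.5],[0,0,5,0,2.5],[0,0,8,0,2.5],[0,0,9.5,0,2.5],[0,0,10.3,0,2.5],[0,0,10.7,0,2.5],[0,0,10.9,0,2.5],[0,0,10.9,0,2.5]]]'
```

```text
clock: 15.5
tcp_pos: [0.4457, 0.3481, 0.1826]
tcp_rot: [0.001, -0.432, 0.902, -0.0]
contact_force: [-0.2, 0.0, -0.3]
gripper_width: 0.41
finger_force: 30.1
```

```bash
python3 -m jog '[[[0,0,0.1,0,2.5],[0,0,0.2,0,2.5],[0,0,0.2,0,2.5]]]'; python3 -c "
from h import *
for i in range(3):
  s=r.observe(); print(s['tcp_pos'][2],s['contact_force'])"
```

```text
clock: 15.8
tcp_pos: [0.4453, 0.348, 0.1798]
tcp_rot: [0.0, -0.432, 0.902, -0.0]
contact_force: [-0.2, 0.2, -0.7]
gripper_width: 0.415
finger_force: 30.1
0.1798488858891839 [-0.19948112  0.19903425 -0.65353838]
0.1798488858891839 [-0.19948112  0.19903425 -0.65353838]
0.1798488858891839 [-0.19948112  0.19903425 -0.65353838]
```

```bash
python3 -m jog '[[[0,0,0.1,0,2.5],[0,0,0.2,0,2.5],[0,0,0.2,0,2.5]]]'; python3 -m jog '[[[0,0,0.1,0,2.5],[0,0,0.1,0,2.5]]]'
```

```text
clock: 16.1
tcp_pos: [0.4452, 0.3479, 0.1774]
tcp_rot: [-0.0, -0.432, 0.902, -0.0]
contact_force: [0.2, 0.9, -1.1]
gripper_width: 0.412
finger_force: 30.1
clock: 16.3
tcp_pos: [0.4453, 0.348, 0.1767]
tcp_rot: [0.0, -0.432, 0.902, -0.0]
contact_force: [-0.5, -0.1, -0.8]
gripper_width: 0.415
finger_force: 30.2
```

```bash
python3 -m jog '[[[0,0,0.1,0,2.5],[0,0,0.1,0,2.5]]]';python3 -m jog '[[[0,0,0.1,0,2.5],[0,0,0.1,0,2.5]]]'
```

```text
clock: 16.5
tcp_pos: [0.4453, 0.348, 0.1766]
tcp_rot: [0.0, -0.432, 0.902, -0.0]
contact_force: [-4.2, -2.2, 8.9]
gripper_width: 0.416
finger_force: 35.5
clock: 16.7
tcp_pos: [0.4453, 0.348, 0.1765]
tcp_rot: [0.0, -0.432, 0.902, -0.0]
contact_force: [-7.9, -5.2, 18.1]
gripper_width: 0.411
finger_force: 40.7
```

Contact felt. I'll ease off, release and lift.

```bash
python3 -m jog '[[[0,0,-0.17,0,2.5],[0,0,-0.17,0,3.6],[0,0,-0.17,0,4],[0,0,-0.17,0,5],[0,0,-0.17,0,5.5],[0,0,-0.17,0,5.5],[0,0,-2,0,5.5],[0,0,-6,0,5.5],[0,0,-10,0,5.5],[0,0,-14,0,5.5]]]'
python3 -m jog '[[[-4,-4,-4,0,5.5],[-8,-8,-4,0,5.5],[-12,-12,-4,0,5.5],[-12,-16,-4,0,5.5],[-12,-20,-4,0,5.5],[-12,-24,-4,0,5.5],[-12,-24,-4,0,5.5]]]'
python3 - <<'E'
from h import *
c=r.camera("top"); s=r.camera("side")
f=lambda a,x,y,w,h,k:cv2.resize(a[y:y+h,x:x+w,::-1],None,fx=k,fy=k,interpolation=cv2.INTER_CUBIC)
cv2.imwrite("pics/c6.png",np.vstack([np.hstack([f(s["color"],170,290,120,75,3),f(c["color"],68,195,100,75,3)]),f(c["color"],130,100,220,100,3)]))
b,m=blobs(s["color"],(4,150,80),(14,255,255),(205,210,40,35)); print("orange side",[(q.round(1),a) for q,a in b])
b,m=blobs(c["color"],(105,150,50),(125,255,255),(65,190,90,90)); print("blue",[(q.round(1),a) for q,a in b])
print(r.observe()["tcp_pos"])
E
```

```text
clock: 17.7
tcp_pos: [0.445, 0.3479, 0.316]
tcp_rot: [-0.0, -0.432, 0.902, -0.0]
contact_force: [-0.1, -0.4, -0.6]
gripper_width: 0.645
finger_force: 0.0
clock: 18.4
tcp_pos: [0.7113, 0.2863, 0.3517]
tcp_rot: [-0.001, -0.429, 0.903, -0.0]
contact_force: [0.0, -0.1, -0.2]
gripper_width: 0.641
finger_force: 0.0
orange side [(array([218.9, 225.8]), np.int32(34))]
blue []
[0.70823255 0.28997584 0.35341233]
```

View pics/c6.png

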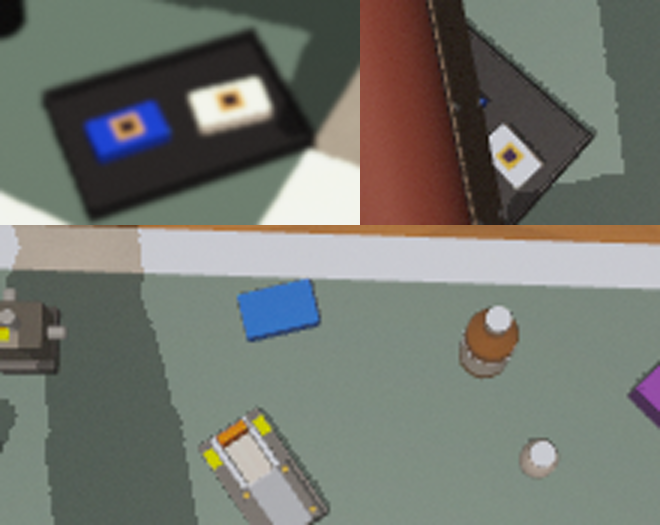

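The side crop shows the blue carrier at (127,130) lying flat beside the white one at (230,105). The slide is back at rest, the bystanders in view are in place, and the gripper touches nothing.

```bash
python3 -c "
from plant import r
print(r.close_job())"
```

```text
the job is handed in; nothing more can be done
None
```

I handed the job in at about 18 s on the robot's clock: the knob was at the green dot when checked before the push (not touched since), the ejector was pushed to its stop and sprang back, and the blue carrier lies flat in the tray beside the white one; the hand-in returned no verdict.

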